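# Slide the top offcut off the stack into the edging jig

### The job

Slide the top board of the stack of three offcuts sideways onto the bed of the plywood edging jig beside it, without lifting it and without shifting the two boards beneath, until its edge sits snug against the facing of the jig's aluminium end stop and pushes in the brass pin there. Then draw the board along the stop towards the robot and press it lightly but definitely against the black fence, leaving it square and snug against both. Push gently throughout, and leave the other things on the table alone.

Things in the scene. Friction and masses are not known exactly. Their poses are not given: they have to be found in the camera images.
- top_board_centre (a point): centre (half-way up) of the top board of the stack, a light wooden offcut 162 x 222 x 17 mm, about 0.45 kg. Its x axis runs along the 162 mm width (half 81 mm), its y axis along the 222 mm length (half 111 mm), z up. At the start x points roughly along the jig's +y and the board lies 15 to 50 mm farther from the fence than its final place. Loose: it moves by friction on what is beneath it
- middle_board_corner (a point): a top corner of the middle board (184 x 244 x 17 mm, loose), at +92 mm, +122 mm of its own x, y from its centre, at the height of its upper face, 34 mm above the table. Axes as the top board's. The middle board sticks out about 11 mm (7 to 16) beyond the top board on every side; a push at the top board's edge must stay above it
- bottom_board_corner (a point): a top corner of the bottom board (200 x 260 x 17 mm, loose, lying on the table), at +100 mm, +130 mm of its own x, y from its centre, at the height of its upper face, 17 mm above the table. Axes as the top board's
- jig: plywood edging jig, fixed to the table; origin on the table. Its flat bed, upper face 32 mm above the table (2 mm below the underside of the top board), spans x -130 to +160 mm and y -130 to +110 mm in the jig's frame. The stack stands beyond its +y side with a gap of 5 to 35 mm between bed and bottom board; the end stop is near its -y side, the fence along its -x side, the one nearest the robot. The far (+x) and stack (+y) sides of the bed are open
- stop_pin (a joint): sprung brass pin in the middle of the end stop: metres pushed in, 0 = free, standing 4 mm proud of the stop's facing; 0.004 = flush (about 0.5 N). The stop: aluminium bar along the jig's x, 200 x 18 x 14 mm, with dark rubber facing towards +y and two red thumbscrews (28 mm above the bed). Its facing has been set anywhere between y -103 and -67 mm of the jig
- fence_face (a point): middle of the board-side face of the fence, 7 mm above the bed: a straight black bar with a rubber facing, 236 mm long, 18 mm thick, 14 mm high, fixed to the jig. Fence and stop facings yield about 1 mm at 15 N. Axes as the jig's: the face looks along +x, the bar runs along y. With the board home its centre lies 111 mm along +x from this face
- fence: the same fence; origin at the middle of its underside, 9 mm behind the face
- top_board: the top board again; origin at the centre of its underside
- tape_measure: yellow and black tape measure 37 x 70 x 64 mm, bystander; origin at its underside
- glue_bottle: white glue bottle with orange nozzle, 58 x 58 x 166 mm, standing, bystander; origin at its underside
- mug: cream mug 79 x 106 x 90 mm, bystander; origin at its underside

How it is judged:
On the way, in this order (a step that is already met when the one before it is completed fails the run):
1. the top board, slid off the stack, is against the end stop (the pin pushed in by over 3.2 mm for 0.1 s) (value of joint stop_pin above 0.0032 m), for 0.1 s.
2. it is then pressed against the fence (over 3 N for 0.1 s) (contact force between top_board and fence above 3 N), for 0.1 s.
At the end, for the whole second after the job is handed in: the board that was on top lies flat on the jig's bed, at rest, still pushing the stop's pin in by over 2 mm (edge within 2 mm of the facing), its other edge within 2.5 mm of the fence, and square to them within 1.4 degrees (value of joint stop_pin above 0.002 m and x of top_board_centre in the frame of fence_face between 0.108 and 0.1135 m and angle between the y axis of top_board_centre and the x axis of fence_face, either way round below 0.025 rad and height (world z) of top_board_centre between 0.036 and 0.044 m and angle between top_board_centre's own z axis and vertical below 0.03 rad and linear speed of top_board below 0.01 m/s); the robot touches nothing.
It fails at once if the gripper pushes on the top board with more than 25 N (contact force between the fingers and top_board above 25 N).
It fails at once if the top board is lifted by more than 10 mm or tipped by more than 8 degrees (height (world z) of top_board_centre above 0.0525 m or angle between top_board_centre's own z axis and vertical above 0.14 rad).
It fails at once if the middle or the bottom board shifts by more than 6 mm (distance of any of middle_board_corner, bottom_board_corner from where it was at the start of the episode above 0.006 m).
It fails at once if a bystander is moved by more than 15 mm (distance of any of tape_measure, glue_bottle, mug from where it was at the start of the episode above 0.015 m).
It also fails if it takes over 67 s, if anything falls off the work surface, if the arm or the gripper's body presses on something with over 40 N, if the wrist force passes 120 N, or if a joint passes its speed limit or range.

### The arm

A 6-joint arm with a two-finger parallel gripper is mounted at the origin on the work surface; the furniture and walls round the work are solid. World frame = base frame: x ahead of the robot, y to its left, z up, the work surface at z = 0. Lengths are in m, angles in rad, forces in N, time in s.
With the tool pointing down it reaches from about 0.225 to 0.875 m from the base axis. Payload 3.4 kg.
Tool frame: the origin (TCP) lies between the finger pads; the fingertips stand 11 mm ahead of it and the grasp point (between the pads) lies 8 mm behind it; z points along the fingers, y is the line along which they close (so a half turn about z gives the same grasp; the last joint's range is limited). The gripper opens to 85 mm and grips with 20 to 120 N. Pads are 22 mm wide; open, the fingers measure 114 mm over their backs; the gripper's body (76 mm by 85 mm) begins 54 mm behind the grasp point. The pads swing forward as they close: fully open they stand 13 mm farther back than shut.
Start: joints at [-1.259, 0.276, 1.505, -0, 1.361, -0.121], TCP at [0.241, -0.522, 0.242] pointing down, gripper open.
Joint ranges: [-2.89, 2.89], [-0.75, 2.08], [0.22, 2.7], [-1.18, 4.32], [0.11, 2.71], [-2.7, 2.7]. Speed limits (rad/s): [2.57, 2.57, 3.14, 3.14, 3.14, 3.14].

### API

Orientations are given as a unit quaternion [w, x, y, z].
In Python, from rig import sensors, eyes, manip gives the robot as it stands.
- The arm moves only by the tool drive_tool, never from a script. Its argument "deltas" is a list of rows, each an object with "linear": the shift along the world's x, y, z in mm, a list of three; "twist": the turn about the world's z in degrees; "claw": the opening, from 0 (shut) to 1 (fully open). In form: [{"linear": [tx, ty, tz], "twist": twist, "claw": claw}, ...]. A call has 1 to 12 rows; each row is the pose to reach, as a shift and turn from the pose commanded when the call began; what a row does not reach only later rows make up. A row lasts 1/12 s, in which the tool goes at most 41.7 mm and 7.16 degrees, less where a joint would pass 70% of its speed; a pose out of reach is approached as far as the arm can. A call with a gripper value outside its range is refused whole. The fingers move at their own pace and stop on an object; "squeeze" is the grip in N (left out, the last holds). Time passes only in rows, so rows that repeat a pose let the fingers close. It gives the time, the measured TCP pose, the force, the opening and the grip force at its end, in the units of the state.
- sensors.get_state(): the state, without advancing time (a new reading comes with each control period).
- eyes.get_image(name): name is "scene" or "top" or "wrist"; returns the picture (384x512x3 uint8, red, green, blue); there is no depth.
- eyes.camera_model(name): a dict with "intrinsics" (3x3 intrinsics, pixels), "R" (3x3) and "t" (3): a world point X has camera coordinates R X + t. Camera axes: x right, y down, z forward; pixel columns grow to the right and rows downward; lengths in m; the calibration is good to about 2 mm. A picture is of the moment at which its call begins: read the wrist's pose just before it. camera_model takes no time and is no camera call; for the wrist camera it gives the pose at the moment of the call.
- manip.sign_off(): hands the job in; it is judged then, once.
The state is a dict: "clock": time; "qpos": joint angles; "qd": joint speeds; "effort": joint torques, N m; "position": TCP position; "ee_rot": TCP orientation; "contact_force": force on the tool from outside, world axes, zero at the start; "moment": the same for the moment, N m; "width": finger opening in m; "gripper_force": force on a finger pad.
Only numpy, scipy, OpenCV 4.12 (cv2) and the standard library are available. Lean on these libraries where they do the work, as an engineer would, in place of code of your own. Each camera call takes 0.05 s, during which the arm holds its last target. There are 200 camera calls.

## Working session

There is one attempt and no reset: what is moved stays moved. The work goes in short steps, Python scripts to look and compute and a tool call to move; the robot and the scene stay as the last step left them, time stands still between calls to the robot, and variables do not carry over. Pictures are saved under pics/ and viewed, at most 10 in all, crops included, and the job is handed in when it is done.

Besides the shell and the picture viewer there is one more tool, called after ">>>" by a JSON object that holds its "op" and its "data", one argument or row to a line. drive_tool: Moves the arm, as the interface text tells. Its arguments: {"type":"object","properties":{"deltas":{"type":"array","items":{"type":"object","properties":{"linear":{"type":"array","items":{"type":"number"}},"twist":{"type":"number"},"claw":{"type":"number"}}}},"squeeze":{"type":"number"}},"required":["deltas"]}

```bash
mkdir -p pics; python3 - <<'E'
from rig import sensors, eyes
import cv2
s=sensors.get_state(); print(s)
for n in("top","scene"):
    im=eyes.get_image(n); cv2.imwrite(f"pics/{n}0.png",cv2.resize(im[:,:,::-1],None,fx=1.5,fy=1.5,interpolation=cv2.INTER_CUBIC)); cv2.imwrite(f"pics/raw_{n}.png",im[:,:,::-1])
    m=eyes.camera_model(n);print(n,m)
E
```

```text
{'clock': 0.0, 'qpos': array([-1.25897020e+00,  2.76585482e-01,  1.50618265e+00,  1.77513662e-05,
        1.36069322e+00, -1.20999053e-01]), 'qd': array([ 7.87164799e-04, -1.22975328e-03, -6.65708406e-04, -5.11132034e-05,
        6.56367063e-04, -2.31042028e-03]), 'effort': array([ 5.08799094e-04, -4.16771007e+01, -2.45803213e+01, -1.33925200e-04,
        1.08699489e-02,  3.18207924e-06]), 'position': array([ 0.2410134 , -0.52146618,  0.24142539]), 'ee_rot': array([-9.30924293e-04,  9.76674020e-01,  2.14725373e-01, -8.03748814e-05]), 'contact_force': array([-0.51218781, -0.71621884,  0.13329534]), 'moment': array([-0.05844573, -0.0116312 , -0.03444988]), 'gripper_force': 0.0, 'width': 0.08505108083885134}
top {'intrinsics': array([[439.88580985,   0.        , 263.5954345 ],
       [  0.        , 439.88580985, 194.80891781],
       [  0.        ,   0.        ,   1.        ]]), 'R': array([[-3.07951175e-04, -9.99891347e-01,  1.47377096e-02],
       [-9.91359674e-01, -1.62790700e-03, -1.31161527e-01],
       [ 1.31171267e-01, -1.46507624e-02, -9.91251458e-01]]), 't': array([0.01480825, 0.56140752, 1.31317803])}
scene {'intrinsics': array([[395.9342714 ,   0.        , 256.49864066],
       [  0.        , 395.9342714 , 195.86496888],
       [  0.        ,   0.        ,   1.        ]]), 'R': array([[-0.84491098, -0.53489244, -0.00393993],
       [-0.3570845 ,  0.56950076, -0.74037797],
       [ 0.39826637, -0.62414659, -0.67217924]]), 't': array([0.4877885 , 0.21767856, 1.073416  ])}
```

View pics/top0.png

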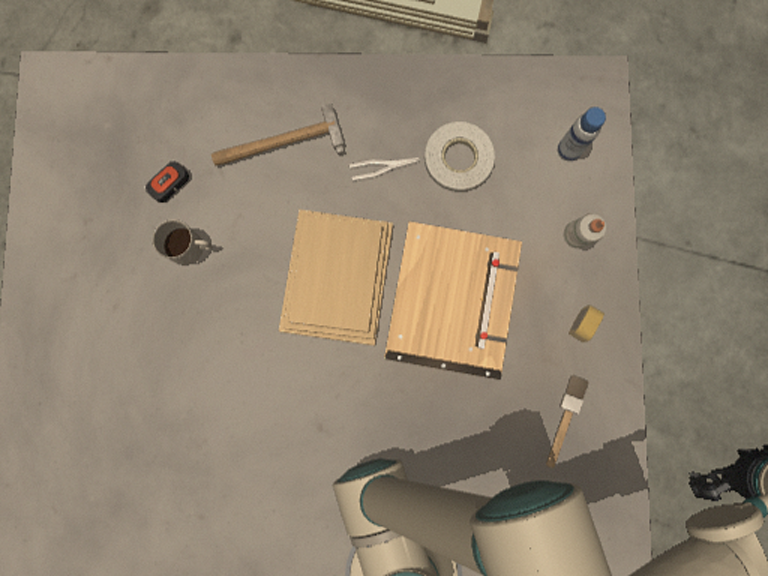

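View pics/scene0.png

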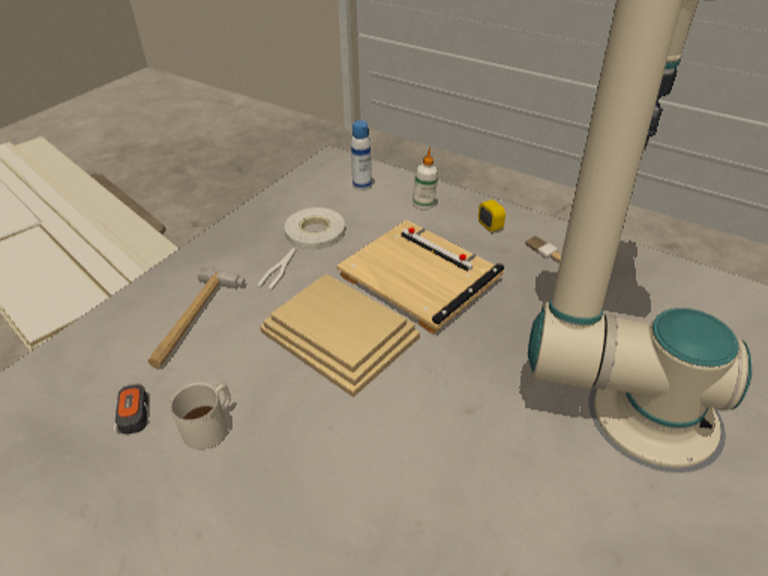

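The top view shows the stack at about (337,277) and the jig at about (455,300), with the stop at (490,300) and the fence at (443,366). Up in the image is world +x and left is +y. The mug is at (180,243), clear of the stack. I'll enlarge this area to read the corners.

```bash
python3 - <<'E'
import cv2
im=cv2.imread("pics/raw_top.png")[132:256,182:352]
cv2.imwrite("pics/crop.png",cv2.resize(im,(170*9//2+30,int(124*795/170)),interpolation=cv2.INTER_CUBIC))
E
```

```text
(no output)
```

View pics/crop.png

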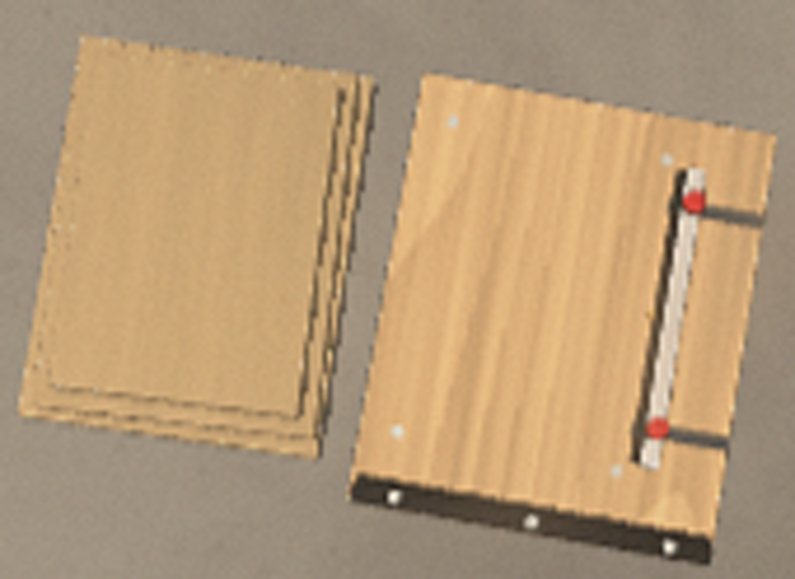

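The crop gives these pixel positions:
- **Top board corners:** (343,88), (300,417) and (50,387).
- **Bed far corners:** (422,75) and (776,135).
- **Fence inner top edge:** (363,476) to (713,537).
- **Stop facing:** (682,172) to (634,460).

```bash
cat > h.py <<'E'
import numpy as np
from rig import sensors, eyes
def ray(name,u,v,z,m=None):
    m=m or eyes.camera_model(name); R,t=m["R"],m["t"]
    d=R.T@np.linalg.inv(m["intrinsics"])@[u,v,1]; c=-R.T@t
    return (c+d*(z-c[2])/d[2])
E
python3 - <<'E'
from h import *
P=dict(tb_fr=(343,88,.051),tb_nr=(300,417,.051),tb_nl=(50,387,.051),
 bed_fl=(422,75,.032),bed_fr=(776,135,.032),bed_nl=(350,498,.046),fence_l=(363,476,.046),fence_r=(713,537,.046),fence_br=(710,563,.046),
 st_f=(682,172,.046),st_n=(634,460,.046),stbar_f=(690,170,.046),stbar_n=(641,463,.046), mid_nr=(318,436,.034),bot_nr=(318,458,.017),bot_fr=(375,78,.017),mid_fr=(360,80,.034))
W={k:ray("top",182+a/4.676-.4,132+b/4.676-.4,z)[:2] for k,(a,b,z) in P.items()}
for k,v in W.items(): print(k,v.round(4))
def seg(a,b):
    d=W[b]-W[a]; print(a,b,'len',np.linalg.norm(d).round(4),'ang',np.degrees(np.arctan2(d[1],d[0])).round(2))
for a,b in [("tb_nr","tb_fr"),("tb_nr","tb_nl"),("bed_fr","bed_fl"),("fence_r","fence_l"),("fence_br","bed_nl"),("st_n","st_f"),("stbar_n","stbar_f"),("fence_br","bed_fr"),("mid_nr","mid_fr"),("bot_nr","bot_fr")]: seg(a,b)
for n in ("top",): print(np.linalg.inv(eyes.camera_model(n)["R"])@-eyes.camera_model(n)["t"])
E
```

```text
tb_fr [0.6973 0.0419]
tb_nr [0.4806 0.0691]
tb_nl [0.4998 0.2302]
bed_fl [ 0.7108 -0.0107]
bed_fr [ 0.6706 -0.247 ]
bed_nl [0.4288 0.0369]
fence_l [0.4429 0.0285]
fence_r [ 0.4038 -0.1967]
fence_br [ 0.3873 -0.1944]
st_f [ 0.6426 -0.1814]
st_n [ 0.4533 -0.1466]
stbar_f [ 0.6439 -0.1867]
stbar_n [ 0.4513 -0.1511]
mid_nr [0.4694 0.0578]
bot_nr [0.456 0.058]
bot_fr [0.7123 0.0205]
mid_fr [0.7068 0.0307]
tb_nr tb_fr len 0.2184 ang -7.15
tb_nr tb_nl len 0.1622 ang 83.2
bed_fr bed_fl len 0.2397 ang 80.34
fence_r fence_l len 0.2286 ang 80.16
fence_br bed_nl len 0.235 ang 79.82
st_n st_f len 0.1925 ang -10.4
stbar_n stbar_f len 0.1959 ang -10.46
fence_br bed_fr len 0.2882 ang -10.51
mid_nr mid_fr len 0.2389 ang -6.51
bot_nr bot_fr len 0.259 ang -8.33
[0.38431011 0.03495962 1.37510646]
```

Geometry check: the jig is at about −10.1° with its origin near (0.535, −0.091), and the stop facing is at jig y ≈ −70 mm. The top board centre is near (0.599, 0.136) at −7°. Lengths match the given sizes. Next I go over free table to find the open fingertips' height by touch.

>>> {"op": "drive_tool", "data": {
  "deltas": [
    {"linear": [8,36,0],"twist": 5,"claw": 1},
    {"linear": [16,76,0],"twist": 10,"claw": 1},
    {"linear": [24,116,0],"twist": 15,"claw": 1},
    {"linear": [32,156,0],"twist": 20,"claw": 1},
    {"linear": [40,196,0],"twist": 25,"claw": 1},
    {"linear": [48,236,0],"twist": 30,"claw": 1},
    {"linear": [56,276,0],"twist": 35,"claw": 1},
    {"linear": [64,316,0],"twist": 40,"claw": 1},
    {"linear": [72,356,0],"twist": 45,"claw": 1},
    {"linear": [80,396,0],"twist": 50,"claw": 1},
    {"linear": [88,436,0],"twist": 55,"claw": 1},
    {"linear": [96,476,0],"twist": 55.1,"claw": 1}
  ]
}}

```text
clock: 1.1
position: [0.3367, -0.0441, 0.2423]
ee_rot: [0.0, 0.766, 0.643, 0.0]
contact_force: [0.6, -0.0, -0.3]
width: 0.0854
gripper_force: 0.0
```

>>> {"op": "drive_tool", "data": {
  "deltas": [
    {"linear": [8,40,-5],"claw": 1},
    {"linear": [16,80,-25],"claw": 1},
    {"linear": [24,120,-50],"claw": 1},
    {"linear": [32,160,-80],"claw": 1},
    {"linear": [36,200,-85],"claw": 1},
    {"linear": [40,240,-90],"claw": 1},
    {"linear": [40,240,-125],"claw": 1},
    {"linear": [40,240,-160],"claw": 1},
    {"linear": [40,240,-190],"claw": 1},
    {"linear": [40,240,-210],"claw": 1},
    {"linear": [40,240,-216],"claw": 1},
    {"linear": [40,240,-216],"claw": 1}
  ]
}}

```text
$.deltas[0]: bad value
```

>>> {"op": "drive_tool", "data": {
  "deltas": [
    {"linear": [8,40,-5],"twist": 0,"claw": 1},
    {"linear": [16,80,-25],"twist": 0,"claw": 1},
    {"linear": [24,120,-50],"twist": 0,"claw": 1},
    {"linear": [32,160,-80],"twist": 0,"claw": 1},
    {"linear": [36,200,-85],"twist": 0,"claw": 1},
    {"linear": [40,240,-90],"twist": 0,"claw": 1},
    {"linear": [40,240,-125],"twist": 0,"claw": 1},
    {"linear": [40,240,-160],"twist": 0,"claw": 1},
    {"linear": [40,240,-190],"twist": 0,"claw": 1},
    {"linear": [40,240,-210],"twist": 0,"claw": 1},
    {"linear": [40,240,-216],"twist": 0,"claw": 1},
    {"linear": [40,240,-216],"twist": 0,"claw": 1}
  ]
}}

```text
clock: 2.1
position: [0.3758, 0.1936, 0.0249]
ee_rot: [-0.001, 0.767, 0.642, -0.002]
contact_force: [0.7, -0.1, 0.6]
width: 0.0855
gripper_force: 0.0
```

>>> {"op": "drive_tool", "data": {
  "deltas": [
    {"linear": [0,0,-2],"twist": 0,"claw": 1},
    {"linear": [0,0,-4],"twist": 0,"claw": 1},
    {"linear": [0,0,-6],"twist": 0,"claw": 1},
    {"linear": [0,0,-8],"twist": 0,"claw": 1},
    {"linear": [0,0,-10],"twist": 0,"claw": 1},
    {"linear": [0,0,-11],"twist": 0,"claw": 1},
    {"linear": [0,0,-12],"twist": 0,"claw": 1},
    {"linear": [0,0,-12],"twist": 0,"claw": 1}
  ]
}}

```text
clock: 2.77
position: [0.3771, 0.1939, 0.0143]
ee_rot: [0.0, 0.767, 0.642, -0.0]
contact_force: [0.4, -0.2, -0.2]
width: 0.0853
gripper_force: 0.0
```

>>> {"op": "drive_tool", "data": {
  "deltas": [
    {"linear": [0,0,-1],"twist": 0,"claw": 1},
    {"linear": [0,0,-2],"twist": 0,"claw": 1},
    {"linear": [0,0,-3],"twist": 0,"claw": 1},
    {"linear": [0,0,-4],"twist": 0,"claw": 1},
    {"linear": [0,0,-5],"twist": 0,"claw": 1},
    {"linear": [0,0,-5],"twist": 0,"claw": 1}
  ]
}}

```text
clock: 3.27
position: [0.377, 0.194, 0.0091]
ee_rot: [-0.0, 0.767, 0.642, -0.0]
contact_force: [-0.7, 0.1, -0.2]
width: 0.0853
gripper_force: 0.0
```

So the open tips are indeed farther back than 11 mm. I'll keep going down gently.

>>> {"op": "drive_tool", "data": {
  "deltas": [
    {"linear": [0,0,-1],"twist": 0,"claw": 1},
    {"linear": [0,0,-2],"twist": 0,"claw": 1},
    {"linear": [0,0,-3],"twist": 0,"claw": 1},
    {"linear": [0,0,-4],"twist": 0,"claw": 1},
    {"linear": [0,0,-5],"twist": 0,"claw": 1},
    {"linear": [0,0,-5],"twist": 0,"claw": 1}
  ]
}}

```text
clock: 3.77
position: [0.377, 0.1939, 0.0041]
ee_rot: [-0.0, 0.767, 0.642, -0.0]
contact_force: [-0.8, 0.5, -0.9]
width: 0.0853
gripper_force: 0.0
```

>>> {"op": "drive_tool", "data": {
  "deltas": [
    {"linear": [0,0,-1],"twist": 0,"claw": 1},
    {"linear": [0,0,-2],"twist": 0,"claw": 1},
    {"linear": [0,0,-3],"twist": 0,"claw": 1},
    {"linear": [0,0,-4],"twist": 0,"claw": 1},
    {"linear": [0,0,-4],"twist": 0,"claw": 1}
  ]
}}

```text
clock: 4.18
position: [0.377, 0.1939, 0.0001]
ee_rot: [-0.0, 0.767, 0.642, -0.0]
contact_force: [0.1, -0.1, 1.7]
width: 0.0852
gripper_force: 0.0
```

>>> {"op": "drive_tool", "data": {
  "deltas": [
    {"linear": [0,0,-1],"twist": 0,"claw": 1},
    {"linear": [0,0,-2],"twist": 0,"claw": 1},
    {"linear": [0,0,-2],"twist": 0,"claw": 1}
  ]
}}

```text
clock: 4.43
position: [0.3771, 0.194, -0.0018]
ee_rot: [-0.0, 0.767, 0.642, -0.0]
contact_force: [-0.6, 0.1, 0.0]
width: 0.0853
gripper_force: 0.0
```

>>> {"op": "drive_tool", "data": {
  "deltas": [
    {"linear": [0,0,-1],"twist": 0,"claw": 1},
    {"linear": [0,0,-2],"twist": 0,"claw": 1},
    {"linear": [0,0,-2],"twist": 0,"claw": 1}
  ]
}}

```text
clock: 4.68
position: [0.3772, 0.194, -0.0022]
ee_rot: [0.0, 0.767, 0.642, 0.0]
contact_force: [-4.4, -2.1, 19.6]
width: 0.0854
gripper_force: 9.8
```

Contact came at TCP z ≈ −2 mm, so the open tips are 2 mm above the TCP. Commanded stiffness is about 10 N/mm. Now I rise and move behind the board's +y edge at tip height of about 39 mm.

>>> {"op": "drive_tool", "data": {
  "deltas": [
    {"linear": [0,0,35],"twist": 0,"claw": 1},
    {"linear": [0,0,75],"twist": 0,"claw": 1},
    {"linear": [15,10,110],"twist": 0,"claw": 1},
    {"linear": [50,20,124],"twist": 0,"claw": 1},
    {"linear": [90,28,124],"twist": 0,"claw": 1},
    {"linear": [130,34,124],"twist": 0,"claw": 1},
    {"linear": [170,40,124],"twist": 0,"claw": 1},
    {"linear": [205,50,124],"twist": 0,"claw": 1},
    {"linear": [230,56,124],"twist": 0,"claw": 1},
    {"linear": [242,56,124],"twist": 0,"claw": 1},
    {"linear": [242,56,115],"twist": 0,"claw": 1},
    {"linear": [242,56,115],"twist": 0,"claw": 1}
  ]
}}

```text
clock: 5.68
position: [0.6177, 0.2494, 0.1087]
ee_rot: [-0.001, 0.767, 0.642, -0.002]
contact_force: [-0.3, -0.2, -1.2]
width: 0.0856
gripper_force: 0.0
```

```bash
python3 - <<'E'
from h import *; import cv2
s=sensors.get_state(); print(s["position"],s["contact_force"])
a=eyes.get_image("wrist");b=eyes.get_image("top")[132:256,132:330]
m=eyes.camera_model("wrist"); print(m)
b=cv2.resize(b,(512,int(124*512/198)),interpolation=cv2.INTER_CUBIC)
cv2.imwrite("pics/w1.png",a[:,:,::-1]);cv2.imwrite("pics/t1.png",b[:,:,::-1])
E
```

```text
[0.61768665 0.24943328 0.10871253] [-0.31030492 -0.23797498 -1.15173064]
{'intrinsics': array([[303.25622412,   0.        , 254.91502654],
       [  0.        , 303.25622412, 189.67173643],
       [  0.        ,   0.        ,   1.        ]]), 'R': array([[ 0.98442433, -0.17578902, -0.00263973],
       [-0.16507113, -0.92936236,  0.33020771],
       [-0.06050015, -0.32462876, -0.9439046 ]]), 't': array([-0.56334309,  0.33531541,  0.37410766])}
```

View pics/w1.png

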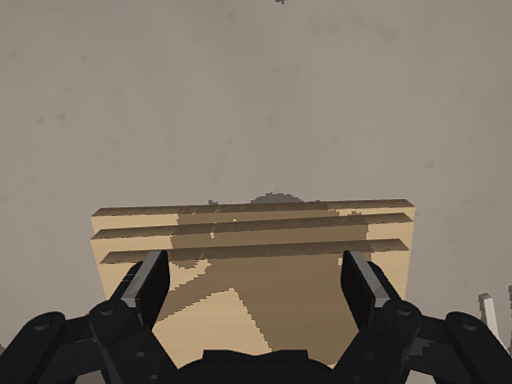

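The wrist view shows the three stepped edges. The top board's upper edge runs from (105,263) to (409,249), and both open fingers (about x 155 and 355) fall within its span.

```bash
python3 - <<'E'
from h import *
for u,v,z in[(105,263,.051),(409,249,.051),(92,238,.034),(412,221,.034)]: print(ray("wrist",u,v,z).round(4))
a=ray("wrist",105,263,.051);b=ray("wrist",409,249,.051);d=b-a
print(np.linalg.norm(d),np.degrees(np.arctan2(d[1],d[0])),(a+b)/2)
O=np.array([.535,-.091]);p=np.radians(-10.1);E=np.array([[np.cos(p),np.sin(p)],[-np.sin(p),np.cos(p)]])
for q in(a,b,(a+b)/2,np.array([.6177,.2494,0])): print(E@(q[:2]-O))
E
```

```text
[0.5033 0.2323 0.051 ]
[0.7204 0.2056 0.051 ]
[0.4894 0.2461 0.034 ]
[0.7307 0.2178 0.034 ]
0.21871407025503906 -7.007125004216631 [0.61186727 0.21890998 0.051     ]
[-0.08786957  0.312687  ]
[0.13052592 0.32448764]
[0.02132817 0.31858732]
[0.02172358 0.34962771]
```

>>> {"op": "drive_tool", "data": {
  "deltas": [
    {"linear": [2,0,-25],"twist": 0,"claw": 1},
    {"linear": [2,0,-50],"twist": 0,"claw": 1},
    {"linear": [2,0,-68],"twist": 0,"claw": 1},
    {"linear": [2,0,-74],"twist": 0,"claw": 1},
    {"linear": [2,0,-74],"twist": 0,"claw": 1},
    {"linear": [1.2,-5,-74],"twist": 0,"claw": 1},
    {"linear": [0.3,-10,-74],"twist": 0,"claw": 1},
    {"linear": [-0.2,-12,-74],"twist": 0,"claw": 1},
    {"linear": [-0.6,-14,-74],"twist": 0,"claw": 1},
    {"linear": [-0.8,-16,-74],"twist": 0,"claw": 1},
    {"linear": [-1.2,-18,-74],"twist": 0,"claw": 1},
    {"linear": [-1.6,-20,-74],"twist": 0,"claw": 1}
  ]
}}

```text
clock: 6.78
position: [0.6184, 0.2306, 0.038]
ee_rot: [0.0, 0.767, 0.642, 0.001]
contact_force: [0.4, 2.7, -0.1]
width: 0.0855
gripper_force: 1.5
```

Contact at 2.7 N. I'll push on along −ey.

>>> {"op": "drive_tool", "data": {
  "deltas": [
    {"linear": [-0.36,-2,0],"twist": 0,"claw": 1},
    {"linear": [-0.7,-4,0],"twist": 0,"claw": 1},
    {"linear": [-1.05,-6,0],"twist": 0,"claw": 1},
    {"linear": [-1.4,-8,0],"twist": 0,"claw": 1},
    {"linear": [-1.8,-10,0],"twist": 0,"claw": 1},
    {"linear": [-2.1,-12,0],"twist": 0,"claw": 1},
    {"linear": [-2.5,-14,0],"twist": 0,"claw": 1},
    {"linear": [-2.85,-16,0],"twist": 0,"claw": 1},
    {"linear": [-3.2,-18,0],"twist": 0,"claw": 1},
    {"linear": [-3.55,-20,0],"twist": 0,"claw": 1},
    {"linear": [-3.9,-22,0],"twist": 0,"claw": 1},
    {"linear": [-4.3,-24,0],"twist": 0,"claw": 1}
  ]
}}

```text
clock: 7.78
position: [0.6128, 0.2059, 0.0373]
ee_rot: [-0.0, 0.767, 0.642, -0.0]
contact_force: [1.0, 5.6, 4.4]
width: 0.0856
gripper_force: 2.5
```

```bash
python3 - <<'E'
from h import *; import cv2
s=sensors.get_state(); print(s["position"],s["contact_force"])
a=eyes.get_image("wrist");b=eyes.get_image("top")[132:256,182:352]
o=np.hstack([cv2.resize(a[160:],(400,175)),cv2.resize(b,(400,292),interpolation=cv2.INTER_CUBIC)[:175]]) if 0 else None
c=np.zeros((292+224,512,3),np.uint8); c[:224]=a[160:]; c[224:,:400]=cv2.resize(b,(400,292),interpolation=cv2.INTER_CUBIC)
cv2.imwrite("pics/c2.png",c[:,:,::-1])
E
```

```text
[0.6128285  0.2059415  0.03729303] [1.04725759 5.55313616 4.37729399]
```

View pics/c2.png

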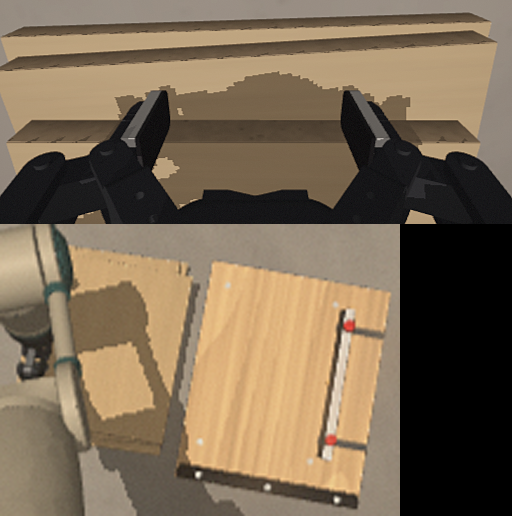

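The board has squared to the fingers and the lower boards are still in place. I'll continue at 3 mm per row.

>>> {"op": "drive_tool", "data": {
  "deltas": [
    {"linear": [-0.5,-3,0],"twist": 0,"claw": 1},
    {"linear": [-1.05,-6,0],"twist": 0,"claw": 1},
    {"linear": [-1.6,-9,0],"twist": 0,"claw": 1},
    {"linear": [-2.1,-12,0],"twist": 0,"claw": 1},
    {"linear": [-2.7,-15,0],"twist": 0,"claw": 1},
    {"linear": [-3.2,-18,0],"twist": 0,"claw": 1},
    {"linear": [-3.7,-21,0],"twist": 0,"claw": 1},
    {"linear": [-4.3,-24,0],"twist": 0,"claw": 1},
    {"linear": [-4.8,-27,0],"twist": 0,"claw": 1},
    {"linear": [-5.3,-30,0],"twist": 0,"claw": 1},
    {"linear": [-5.9,-33,0],"twist": 0,"claw": 1},
    {"linear": [-6.4,-36,0],"twist": 0,"claw": 1}
  ]
}}

```text
clock: 8.88
position: [0.6065, 0.1695, 0.0371]
ee_rot: [-0.0, 0.767, 0.642, -0.0]
contact_force: [0.6, 3.2, 0.5]
width: 0.0851
gripper_force: 1.6
```

>>> {"op": "drive_tool", "data": {
  "deltas": [
    {"linear": [-0.5,-3,0],"twist": 0,"claw": 1},
    {"linear": [-1.05,-6,0],"twist": 0,"claw": 1},
    {"linear": [-1.6,-9,0],"twist": 0,"claw": 1},
    {"linear": [-2.1,-12,0],"twist": 0,"claw": 1},
    {"linear": [-2.7,-15,0],"twist": 0,"claw": 1},
    {"linear": [-3.2,-18,0],"twist": 0,"claw": 1},
    {"linear": [-3.7,-21,0],"twist": 0,"claw": 1},
    {"linear": [-4.3,-24,0],"twist": 0,"claw": 1},
    {"linear": [-4.8,-27,0],"twist": 0,"claw": 1},
    {"linear": [-5.3,-30,0],"twist": 0,"claw": 1},
    {"linear": [-5.9,-33,0],"twist": 0,"claw": 1},
    {"linear": [-6.4,-36,0],"twist": 0,"claw": 1}
  ]
}}

```text
clock: 9.88
position: [0.6005, 0.1338, 0.0375]
ee_rot: [0.0, 0.767, 0.642, 0.0]
contact_force: [-0.6, 3.2, 0.7]
width: 0.0854
gripper_force: 1.7
```

>>> {"op": "drive_tool", "data": {
  "deltas": [
    {"linear": [-0.5,-3,0],"twist": 0,"claw": 1},
    {"linear": [-1.05,-6,0],"twist": 0,"claw": 1},
    {"linear": [-1.6,-9,0],"twist": 0,"claw": 1},
    {"linear": [-2.1,-12,0],"twist": 0,"claw": 1},
    {"linear": [-2.7,-15,0],"twist": 0,"claw": 1},
    {"linear": [-3.2,-18,0],"twist": 0,"claw": 1},
    {"linear": [-3.7,-21,0],"twist": 0,"claw": 1},
    {"linear": [-4.3,-24,0],"twist": 0,"claw": 1},
    {"linear": [-4.8,-27,0],"twist": 0,"claw": 1},
    {"linear": [-5.3,-30,0],"twist": 0,"claw": 1},
    {"linear": [-5.9,-33,0],"twist": 0,"claw": 1},
    {"linear": [-6.4,-36,0],"twist": 0,"claw": 1}
  ]
}}

```text
clock: 10.88
position: [0.5939, 0.0975, 0.0372]
ee_rot: [0.0, 0.767, 0.642, -0.0]
contact_force: [0.6, 2.5, 1.7]
width: 0.0854
gripper_force: 1.8
```

>>> {"op": "drive_tool", "data": {
  "deltas": [
    {"linear": [-0.5,-3,0],"twist": 0,"claw": 1},
    {"linear": [-1.05,-6,0],"twist": 0,"claw": 1},
    {"linear": [-1.6,-9,0],"twist": 0,"claw": 1},
    {"linear": [-2.1,-12,0],"twist": 0,"claw": 1},
    {"linear": [-2.7,-15,0],"twist": 0,"claw": 1},
    {"linear": [-3.2,-18,0],"twist": 0,"claw": 1},
    {"linear": [-3.7,-21,0],"twist": 0,"claw": 1},
    {"linear": [-4.3,-24,0],"twist": 0,"claw": 1},
    {"linear": [-4.8,-27,0],"twist": 0,"claw": 1},
    {"linear": [-5.3,-30,0],"twist": 0,"claw": 1},
    {"linear": [-5.9,-33,0],"twist": 0,"claw": 1},
    {"linear": [-6.4,-36,0],"twist": 0,"claw": 1}
  ]
}}

```text
clock: 11.88
position: [0.5875, 0.0617, 0.0373]
ee_rot: [-0.0, 0.767, 0.642, -0.0]
contact_force: [0.5, 1.5, -0.8]
width: 0.0855
gripper_force: 1.0
```

>>> {"op": "drive_tool", "data": {
  "deltas": [
    {"linear": [-0.5,-3,0],"twist": 0,"claw": 1},
    {"linear": [-1.05,-6,0],"twist": 0,"claw": 1},
    {"linear": [-1.6,-9,0],"twist": 0,"claw": 1},
    {"linear": [-2.1,-12,0],"twist": 0,"claw": 1},
    {"linear": [-2.7,-15,0],"twist": 0,"claw": 1},
    {"linear": [-3.2,-18,0],"twist": 0,"claw": 1},
    {"linear": [-3.7,-21,0],"twist": 0,"claw": 1},
    {"linear": [-4.3,-24,0],"twist": 0,"claw": 1},
    {"linear": [-4.8,-27,0],"twist": 0,"claw": 1},
    {"linear": [-5.3,-30,0],"twist": 0,"claw": 1},
    {"linear": [-5.9,-33,0],"twist": 0,"claw": 1},
    {"linear": [-6.4,-36,0],"twist": 0,"claw": 1}
  ]
}}

```text
clock: 12.88
position: [0.5812, 0.0257, 0.0374]
ee_rot: [-0.0, 0.767, 0.642, 0.0]
contact_force: [0.4, 2.5, -0.8]
width: 0.0855
gripper_force: 1.3
```

```bash
python3 - <<'E'
from h import *; import cv2
s=sensors.get_state(); print(s["position"],s["contact_force"])
a=eyes.get_image("wrist");b=eyes.get_image("top")[132:256,182:352]
c=np.zeros((224+365,512,3),np.uint8); c[:224]=a[160:]; c[224:,:500]=cv2.resize(b,(500,365),interpolation=cv2.INTER_CUBIC)
cv2.imwrite("pics/c3.png",c[:,:,::-1])
E
```

```text
[0.58120579 0.02574646 0.03735819] [ 0.3957783   2.51166968 -0.76403615]
```

View pics/c3.png

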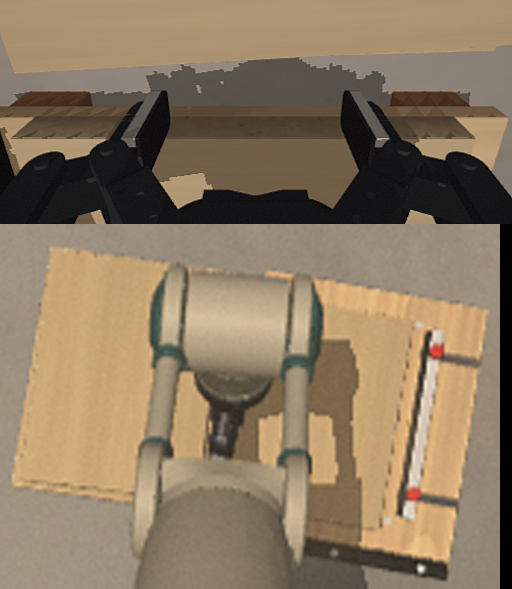

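The board is on the bed, parallel to the stop, with a gap of about 19 mm (edge at x≈398, facing at x≈416, mid-height). Now I approach gently.

>>> {"op": "drive_tool", "data": {
  "deltas": [
    {"linear": [-0.4,-2,0],"twist": 0,"claw": 1},
    {"linear": [-0.7,-4,0],"twist": 0,"claw": 1},
    {"linear": [-1.1,-6,0],"twist": 0,"claw": 1},
    {"linear": [-1.4,-8,0],"twist": 0,"claw": 1},
    {"linear": [-1.8,-10,0],"twist": 0,"claw": 1},
    {"linear": [-2.1,-12,0],"twist": 0,"claw": 1},
    {"linear": [-2.3,-13,0],"twist": 0,"claw": 1},
    {"linear": [-2.5,-14,0],"twist": 0,"claw": 1},
    {"linear": [-2.7,-15,0],"twist": 0,"claw": 1}
  ]
}}

```text
clock: 13.73
position: [0.5787, 0.011, 0.0374]
ee_rot: [0.0, 0.767, 0.642, 0.0]
contact_force: [1.6, 3.2, 0.8]
width: 0.0854
gripper_force: 1.7
```

>>> {"op": "drive_tool", "data": {
  "deltas": [
    {"linear": [-0.1,-0.5,0],"twist": 0,"claw": 1},
    {"linear": [-0.2,-1,0],"twist": 0,"claw": 1},
    {"linear": [-0.3,-1.5,0],"twist": 0,"claw": 1},
    {"linear": [-0.4,-2,0],"twist": 0,"claw": 1},
    {"linear": [-0.4,-2,0],"twist": 0,"claw": 1}
  ]
}}

```text
clock: 14.15
position: [0.5783, 0.0091, 0.0374]
ee_rot: [0.0, 0.767, 0.642, 0.0]
contact_force: [0.7, 5.0, 1.0]
width: 0.0857
gripper_force: 2.1
```

>>> {"op": "drive_tool", "data": {
  "deltas": [
    {"linear": [-0.1,-0.5,0],"twist": 0,"claw": 1},
    {"linear": [-0.2,-1,0],"twist": 0,"claw": 1},
    {"linear": [-0.2,-1,0],"twist": 0,"claw": 1}
  ]
}}

```text
clock: 14.4
position: [0.5783, 0.0089, 0.0374]
ee_rot: [-0.0, 0.767, 0.642, 0.001]
contact_force: [1.5, 7.4, 0.9]
width: 0.0854
gripper_force: 3.5
```

>>> {"op": "drive_tool", "data": {
  "deltas": [
    {"linear": [-0.1,-0.5,0],"twist": 0,"claw": 1},
    {"linear": [-0.2,-1,0],"twist": 0,"claw": 1},
    {"linear": [-0.2,-1,0],"twist": 0,"claw": 1}
  ]
}}

```text
clock: 14.65
position: [0.5782, 0.0087, 0.0374]
ee_rot: [-0.001, 0.767, 0.642, 0.001]
contact_force: [1.9, 9.4, 0.3]
width: 0.0851
gripper_force: 4.7
```

>>> {"op": "drive_tool", "data": {
  "deltas": [
    {"linear": [-0.2,-1,0],"twist": 0,"claw": 1},
    {"linear": [-0.2,-1,0],"twist": 0,"claw": 1},
    {"linear": [-0.2,-1,0],"twist": 0,"claw": 1},
    {"linear": [-0.2,-1,0],"twist": 0,"claw": 1}
  ]
}}

```text
clock: 14.98
position: [0.5782, 0.0085, 0.0375]
ee_rot: [-0.001, 0.767, 0.642, 0.002]
contact_force: [1.9, 10.9, -0.3]
width: 0.0852
gripper_force: 5.8
```

```bash
python3 - <<'E'
from h import *; import cv2
s=sensors.get_state(); print(s["position"],s["contact_force"],s["moment"])
b=eyes.get_image("top")[172:262,232:352]
cv2.imwrite("pics/c4.png",cv2.resize(b,(780,585),interpolation=cv2.INTER_CUBIC)[:,:,::-1])
E
```

```text
[0.57823146 0.00847137 0.03745306] [ 1.93202842 10.86907505 -0.3280928 ] [ 1.74376977 -0.2643817   0.09204541]
```

View pics/c4.png

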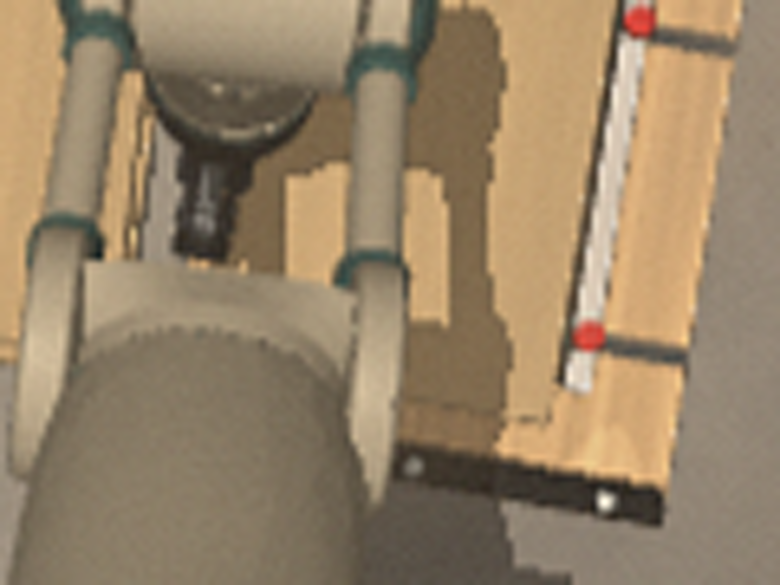

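The board is seated on the stop at 11 N and stalled, with about 26 mm left to the fence. I release slowly, rise, turn −90° and go beyond the far edge.

>>> {"op": "drive_tool", "data": {
  "deltas": [
    {"linear": [0.2,1,0],"twist": 0,"claw": 1},
    {"linear": [0.3,2,0],"twist": 0,"claw": 1},
    {"linear": [0.5,3,0],"twist": 0,"claw": 1},
    {"linear": [0.7,4,0],"twist": 0,"claw": 1},
    {"linear": [1,6,0],"twist": 0,"claw": 1},
    {"linear": [2,12,0],"twist": 0,"claw": 1},
    {"linear": [3.5,20,0],"twist": 0,"claw": 1},
    {"linear": [3.5,20,20],"twist": 0,"claw": 1},
    {"linear": [3.5,20,50],"twist": -4,"claw": 1},
    {"linear": [3.5,20,80],"twist": -10,"claw": 1},
    {"linear": [10,15,90],"twist": -16,"claw": 1},
    {"linear": [25,0,90],"twist": -22,"claw": 1}
  ]
}}

```text
clock: 16.03
position: [0.6031, 0.0079, 0.1312]
ee_rot: [0.001, 0.876, 0.483, 0.002]
contact_force: [-0.0, 0.7, 0.4]
width: 0.0856
gripper_force: 0.0
```

>>> {"op": "drive_tool", "data": {
  "deltas": [
    {"linear": [15,-15,0],"twist": -7,"claw": 1},
    {"linear": [30,-30,0],"twist": -14,"claw": 1},
    {"linear": [45,-45,0],"twist": -21,"claw": 1},
    {"linear": [60,-60,0],"twist": -28,"claw": 1},
    {"linear": [75,-75,0],"twist": -35,"claw": 1},
    {"linear": [90,-90,0],"twist": -42,"claw": 1},
    {"linear": [100,-105,0],"twist": -49,"claw": 1},
    {"linear": [105,-115,0],"twist": -56,"claw": 1},
    {"linear": [105,-115,0],"twist": -63,"claw": 1},
    {"linear": [105,-115,0],"twist": -68,"claw": 1},
    {"linear": [105,-115,0],"twist": -68,"claw": 1},
    {"linear": [105,-115,0],"twist": -68,"claw": 1}
  ]
}}

```text
clock: 17.03
position: [0.7075, -0.1086, 0.127]
ee_rot: [0.0, 0.996, -0.087, -0.0]
contact_force: [-0.1, -0.9, 0.5]
width: 0.0852
gripper_force: 0.0
```

```bash
python3 - <<'E'
from h import *; import cv2
s=sensors.get_state(); print(s["clock"],s["position"],s["ee_rot"],s["contact_force"])
a=eyes.get_image("wrist");b=eyes.get_image("top")[152:262,182:352]
c=np.zeros((600,680,3),np.uint8); c[:224,:512]=a[160:]; c[224:]=cv2.resize(b,(680,440),interpolation=cv2.INTER_CUBIC)[64:]
cv2.imwrite("pics/c5.png",c[:,:,::-1])
E
```

```text
17.0333 [ 0.70747604 -0.10861414  0.12701701] [ 9.41428965e-05  9.96230360e-01 -8.67464580e-02 -3.35697068e-04] [-0.09067198 -0.91336042  0.45889983]
```

View pics/c5.png

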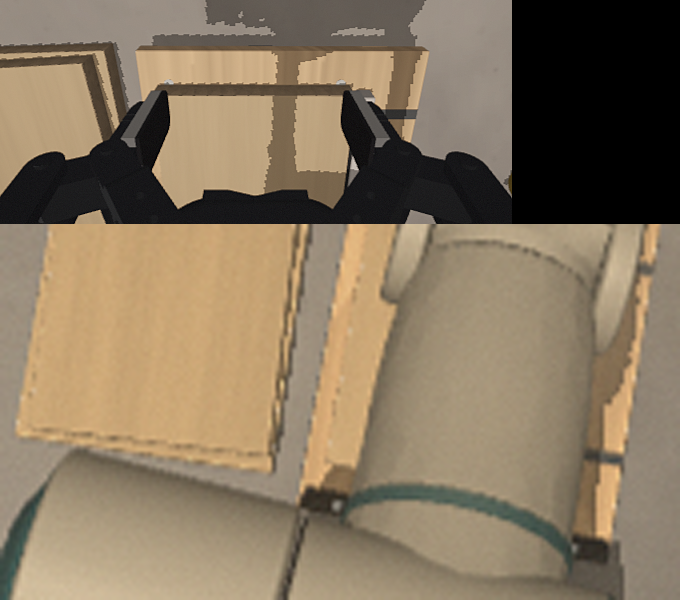

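The wrist view shows the board's far edge at row ≈256 (uncropped), its corners near columns 160 and 353, and the stop just right of it.

```bash
python3 - <<'E'
from h import *
O=np.array([.535,-.091]);p=np.radians(-10.1);E=np.array([[np.cos(p),np.sin(p)],[-np.sin(p),np.cos(p)]])
m=eyes.camera_model("wrist")
for n,u,v,z in[("edgeL",170,257,.049),("edgeR",352,256,.049),("botL",160,245,.032),("botR",353,246,.032),("bedL",137,210,.032),("bedR",428,210,.032)]: print(n,E@(ray("wrist",u,v,z,m)[:2]-O))
s=sensors.get_state();print("tool",E@(s["position"][:2]-O), np.degrees(2*np.arctan2(s["ee_rot"][2],s["ee_rot"][1])))
E
```

```text
edgeL [0.12879973 0.08095771]
edgeR [ 0.12997598 -0.06300373]
botL [0.1298934  0.09379274]
botR [ 0.12924157 -0.069063  ]
bedL [0.16186076 0.1091621 ]
bedR [ 0.16228848 -0.1261416 ]
tool [0.17289697 0.01297416] -9.973925694224697
```

The board is tight on the stop (y −69 to +93 mm) and square, with its far edge at x ≈ 129 mm, so about 18 mm to go to the fence. I descend and draw it.

>>> {"op": "drive_tool", "data": {
  "deltas": [
    {"linear": [0,0,-30],"twist": 0,"claw": 1},
    {"linear": [0,0,-60],"twist": 0,"claw": 1},
    {"linear": [0,0,-82],"twist": 0,"claw": 1},
    {"linear": [0,0,-90],"twist": 0,"claw": 1},
    {"linear": [-5,0.9,-90],"twist": 0,"claw": 1},
    {"linear": [-10,1.8,-90],"twist": 0,"claw": 1},
    {"linear": [-15,2.7,-90],"twist": 0,"claw": 1},
    {"linear": [-20,3.6,-90],"twist": 0,"claw": 1},
    {"linear": [-24,4.3,-90],"twist": 0,"claw": 1},
    {"linear": [-26,4.6,-90],"twist": 0,"claw": 1},
    {"linear": [-28,5,-90],"twist": 0,"claw": 1},
    {"linear": [-30,5.3,-90],"twist": 0,"claw": 1}
  ]
}}

```text
clock: 18.13
position: [0.6776, -0.1037, 0.0379]
ee_rot: [0.0, 0.996, -0.088, 0.0]
contact_force: [-0.8, 0.1, -0.6]
width: 0.0855
gripper_force: 0.0
```

>>> {"op": "drive_tool", "data": {
  "deltas": [
    {"linear": [-2,0.35,0],"twist": 0,"claw": 1},
    {"linear": [-4,0.7,0],"twist": 0,"claw": 1},
    {"linear": [-6,1.1,0],"twist": 0,"claw": 1},
    {"linear": [-8,1.4,0],"twist": 0,"claw": 1},
    {"linear": [-10,1.8,0],"twist": 0,"claw": 1},
    {"linear": [-11,2,0],"twist": 0,"claw": 1},
    {"linear": [-12,2.1,0],"twist": 0,"claw": 1}
  ]
}}

```text
clock: 18.72
position: [0.6661, -0.1017, 0.0377]
ee_rot: [0.0, 0.996, -0.088, 0.001]
contact_force: [4.3, -0.3, 0.4]
width: 0.0854
gripper_force: 1.9
```

>>> {"op": "drive_tool", "data": {
  "deltas": [
    {"linear": [-1,0.2,0],"twist": 0,"claw": 1},
    {"linear": [-2,0.35,0],"twist": 0,"claw": 1},
    {"linear": [-3,0.5,0],"twist": 0,"claw": 1},
    {"linear": [-4,0.7,0],"twist": 0,"claw": 1},
    {"linear": [-5,0.9,0],"twist": 0,"claw": 1}
  ]
}}

```text
clock: 19.13
position: [0.661, -0.1008, 0.0376]
ee_rot: [0.0, 0.996, -0.088, 0.001]
contact_force: [4.3, -0.3, 2.3]
width: 0.0854
gripper_force: 2.3
```

>>> {"op": "drive_tool", "data": {
  "deltas": [
    {"linear": [-1,0.2,0],"twist": 0,"claw": 1},
    {"linear": [-2,0.35,0],"twist": 0,"claw": 1},
    {"linear": [-2,0.35,0],"twist": 0,"claw": 1}
  ]
}}

```text
clock: 19.38
position: [0.6586, -0.1004, 0.0376]
ee_rot: [0.0, 0.996, -0.088, 0.0]
contact_force: [4.7, 0.3, 3.4]
width: 0.0857
gripper_force: 2.3
```

>>> {"op": "drive_tool", "data": {
  "deltas": [
    {"linear": [-0.5,0.1,0],"twist": 0,"claw": 1},
    {"linear": [-1,0.2,0],"twist": 0,"claw": 1},
    {"linear": [-1,0.2,0],"twist": 0,"claw": 1}
  ]
}}

```text
clock: 19.63
position: [0.6579, -0.1002, 0.0376]
ee_rot: [0.0, 0.996, -0.088, 0.0]
contact_force: [4.7, 0.4, 3.3]
width: 0.0853
gripper_force: 2.4
```

>>> {"op": "drive_tool", "data": {
  "deltas": [
    {"linear": [-1,0.2,0],"twist": 0,"claw": 1},
    {"linear": [-2,0.35,0],"twist": 0,"claw": 1},
    {"linear": [-2,0.35,0],"twist": 0,"claw": 1}
  ]
}}

```text
clock: 19.88
position: [0.657, -0.1, 0.0377]
ee_rot: [0.0, 0.996, -0.088, 0.002]
contact_force: [6.4, -0.4, 1.3]
width: 0.0855
gripper_force: 3.4
```

>>> {"op": "drive_tool", "data": {
  "deltas": [
    {"linear": [-0.5,0.1,0],"twist": 0,"claw": 1},
    {"linear": [-1,0.2,0],"twist": 0,"claw": 1},
    {"linear": [-1,0.2,0],"twist": 0,"claw": 1}
  ]
}}

```text
clock: 20.13
position: [0.6569, -0.1, 0.0377]
ee_rot: [0.0, 0.996, -0.088, 0.003]
contact_force: [8.4, -0.1, 0.9]
width: 0.0854
gripper_force: 4.2
```

>>> {"op": "drive_tool", "data": {
  "deltas": [
    {"linear": [-0.5,0.1,0],"twist": 0,"claw": 1},
    {"linear": [-1,0.2,0],"twist": 0,"claw": 1},
    {"linear": [-1,0.2,0],"twist": 0,"claw": 1}
  ]
}}

```text
clock: 20.38
position: [0.6567, -0.1, 0.0377]
ee_rot: [0.0, 0.996, -0.088, 0.003]
contact_force: [9.2, -0.3, 0.0]
width: 0.0858
gripper_force: 4.9
```

Stalled at the predicted fence position. One more gentle step and a hold, then slow release, back off and rise.

>>> {"op": "drive_tool", "data": {
  "deltas": [
    {"linear": [-0.7,0.1,0],"twist": 0,"claw": 1},
    {"linear": [-1,0.2,0],"twist": 0,"claw": 1},
    {"linear": [-1,0.2,0],"twist": 0,"claw": 1},
    {"linear": [-1,0.2,0],"twist": 0,"claw": 1}
  ]
}}

```text
clock: 20.72
position: [0.6566, -0.1, 0.0378]
ee_rot: [0.0, 0.996, -0.088, 0.004]
contact_force: [11.8, -0.6, -1.4]
width: 0.0853
gripper_force: 5.7
```

>>> {"op": "drive_tool", "data": {
  "deltas": [
    {"linear": [1,-0.2,0],"twist": 0,"claw": 1},
    {"linear": [2,-0.35,0],"twist": 0,"claw": 1},
    {"linear": [3,-0.5,0],"twist": 0,"claw": 1},
    {"linear": [4,-0.7,0],"twist": 0,"claw": 1},
    {"linear": [6,-1.1,0],"twist": 0,"claw": 1},
    {"linear": [12,-2.1,0],"twist": 0,"claw": 1},
    {"linear": [25,-4.4,0],"twist": 0,"claw": 1},
    {"linear": [40,-7,0],"twist": 0,"claw": 1},
    {"linear": [45,-8,25],"twist": 0,"claw": 1},
    {"linear": [45,-8,60],"twist": 0,"claw": 1},
    {"linear": [45,-8,90],"twist": 0,"claw": 1},
    {"linear": [45,-8,90],"twist": 0,"claw": 1}
  ]
}}

```text
clock: 21.72
position: [0.6997, -0.108, 0.1331]
ee_rot: [0.001, 0.996, -0.088, 0.003]
contact_force: [1.0, -0.3, 0.7]
width: 0.0855
gripper_force: 0.0
```

```bash
python3 - <<'E'
from h import *; import cv2
s=sensors.get_state(); print(s["clock"],s["position"],s["ee_rot"],s["contact_force"])
np.save("m.npy",eyes.camera_model("wrist"),allow_pickle=True)
a=eyes.get_image("wrist")
cv2.imwrite("pics/c6.png",cv2.resize(a[180:],(780,311),interpolation=cv2.INTER_CUBIC)[:,:,::-1])
E
```

```text
21.7167 [ 0.69970792 -0.10800626  0.13309226] [ 8.81619875e-04  9.96115275e-01 -8.79885127e-02  3.40640709e-03] [ 1.03422872 -0.26261752  0.72670843]
```

View pics/c6.png

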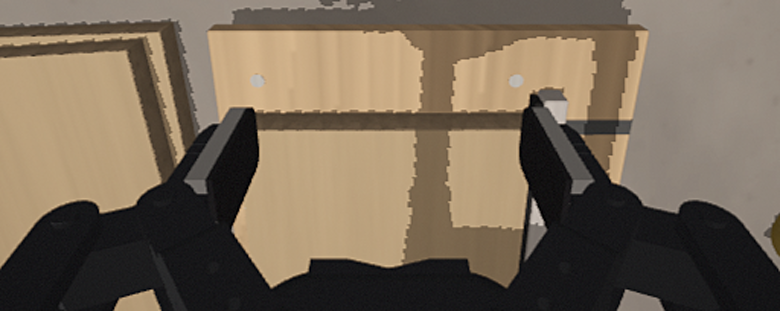

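The far edge is parallel to the bed edge (rows 112–115 against 28). I'll pull the arm aside for one clear top look.

>>> {"op": "drive_tool", "data": {
  "deltas": [
    {"linear": [0,0,30],"twist": 0,"claw": 1},
    {"linear": [-10,0,65],"twist": 0,"claw": 1},
    {"linear": [-30,0,100],"twist": 0,"claw": 1},
    {"linear": [-60,-10,120],"twist": 0,"claw": 1},
    {"linear": [-95,-25,130],"twist": 0,"claw": 1},
    {"linear": [-130,-40,130],"twist": 0,"claw": 1},
    {"linear": [-160,-65,130],"twist": 0,"claw": 1},
    {"linear": [-190,-90,130],"twist": 0,"claw": 1},
    {"linear": [-220,-115,130],"twist": 0,"claw": 1},
    {"linear": [-250,-140,130],"twist": 0,"claw": 1},
    {"linear": [-280,-165,130],"twist": 0,"claw": 1},
    {"linear": [-310,-190,130],"twist": 0,"claw": 1}
  ]
}}

```text
clock: 22.77
position: [0.3843, -0.2966, 0.2552]
ee_rot: [-0.002, 0.996, -0.088, -0.003]
contact_force: [1.0, 0.3, -0.2]
width: 0.0853
gripper_force: 0.0
```

>>> {"op": "drive_tool", "data": {
  "deltas": [
    {"linear": [-20,-30,0],"twist": 0,"claw": 1},
    {"linear": [-40,-60,0],"twist": 0,"claw": 1},
    {"linear": [-60,-90,0],"twist": 0,"claw": 1},
    {"linear": [-80,-120,0],"twist": 0,"claw": 1},
    {"linear": [-90,-150,0],"twist": 0,"claw": 1},
    {"linear": [-100,-180,0],"twist": 0,"claw": 1},
    {"linear": [-100,-200,0],"twist": 0,"claw": 1},
    {"linear": [-100,-200,0],"twist": 0,"claw": 1},
    {"linear": [-100,-200,0],"twist": 0,"claw": 1}
  ]
}}

```text
clock: 23.52
position: [0.2864, -0.4964, 0.2547]
ee_rot: [-0.003, 0.996, -0.089, -0.002]
contact_force: [0.2, 1.0, 0.9]
width: 0.0852
gripper_force: 0.0
```

```bash
python3 - <<'E'
from h import *; import cv2
s=sensors.get_state(); print(s["clock"],s["position"],s["contact_force"])
b=eyes.get_image("top")[145:258,262:352]
cv2.imwrite("pics/raw_top2.png",b[:,:,::-1])
a=eyes.get_image("scene")[140:225,215:345]
c=np.zeros((600,800,3),np.uint8); c[:,:450]=cv2.resize(b,(450,565),interpolation=cv2.INTER_CUBIC)[:600].__class__((600,450,3),np.uint8) if 0 else 0
c[:565,:450]=cv2.resize(b,(450,565),interpolation=cv2.INTER_CUBIC); c[:229,450:]=cv2.resize(a,(350,229),interpolation=cv2.INTER_CUBIC)
cv2.imwrite("pics/c7.png",c[:,:,::-1])
E
```

```text
23.5167 [ 0.2863822  -0.4963673   0.25470031] [0.23622608 1.02658999 0.89335659]
```

View pics/c7.png

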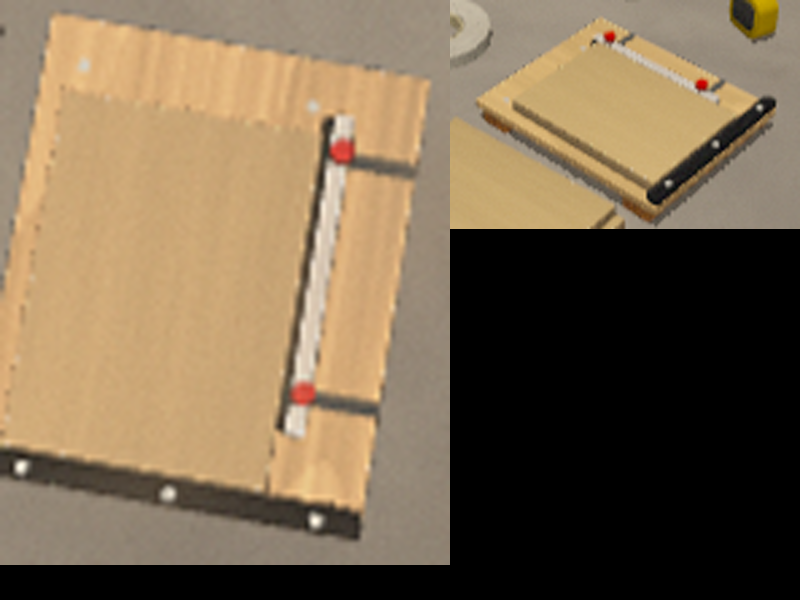

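The board looks snug at the fence (lower edge about row 450–490). The gap at the stop is 0–2 mm, which is hard to settle by pixels. There is time, so I'll give one gentle square nudge towards the stop, checking against the earlier stalled position (jig y 105.6 mm).

>>> {"op": "drive_tool", "data": {
  "deltas": [
    {"linear": [15,30,0],"twist": 7,"claw": 1},
    {"linear": [33,64,0],"twist": 14,"claw": 1},
    {"linear": [51,99,0],"twist": 21,"claw": 1},
    {"linear": [69,134,0],"twist": 28,"claw": 1},
    {"linear": [87,169,0],"twist": 35,"claw": 1},
    {"linear": [105,204,0],"twist": 42,"claw": 1},
    {"linear": [123,239,0],"twist": 49,"claw": 1},
    {"linear": [141,274,0],"twist": 56,"claw": 1},
    {"linear": [159,309,0],"twist": 63,"claw": 1},
    {"linear": [177,344,0],"twist": 70,"claw": 1},
    {"linear": [195,379,0],"twist": 77,"claw": 1},
    {"linear": [213,414,0],"twist": 84,"claw": 1}
  ]
}}

```text
clock: 24.62
position: [0.4996, -0.0798, 0.2574]
ee_rot: [-0.0, 0.797, 0.604, -0.0]
contact_force: [1.2, -0.6, 0.2]
width: 0.0856
gripper_force: 0.0
```

>>> {"op": "drive_tool", "data": {
  "deltas": [
    {"linear": [18,35,0],"twist": 6,"claw": 1},
    {"linear": [36,70,-10],"twist": 6,"claw": 1},
    {"linear": [50,100,-25],"twist": 6,"claw": 1},
    {"linear": [60,119,-50],"twist": 6,"claw": 1},
    {"linear": [60,119,-85],"twist": 6,"claw": 1},
    {"linear": [60,119,-120],"twist": 6,"claw": 1},
    {"linear": [60,119,-120],"twist": 6,"claw": 1},
    {"linear": [60,119,-120],"twist": 6,"claw": 1}
  ]
}}

```text
clock: 25.28
position: [0.558, 0.0369, 0.1361]
ee_rot: [-0.002, 0.766, 0.643, -0.002]
contact_force: [-0.3, -0.3, 0.7]
width: 0.0854
gripper_force: 0.0
```

>>> {"op": "drive_tool", "data": {
  "deltas": [
    {"linear": [0,0,-35],"twist": 0,"claw": 1},
    {"linear": [0,0,-70],"twist": 0,"claw": 1},
    {"linear": [0,0,-90],"twist": 0,"claw": 1},
    {"linear": [0,0,-98],"twist": 0,"claw": 1},
    {"linear": [0,0,-98],"twist": 0,"claw": 1},
    {"linear": [-0.7,-4,-98],"twist": 0,"claw": 1},
    {"linear": [-1.4,-8,-98],"twist": 0,"claw": 1},
    {"linear": [-2.1,-12,-98],"twist": 0,"claw": 1},
    {"linear": [-2.7,-15,-98],"twist": 0,"claw": 1},
    {"linear": [-3,-17,-98],"twist": 0,"claw": 1},
    {"linear": [-3.2,-18,-98],"twist": 0,"claw": 1},
    {"linear": [-3.4,-19,-98],"twist": 0,"claw": 1}
  ]
}}

```text
clock: 26.28
position: [0.5572, 0.0165, 0.0396]
ee_rot: [0.0, 0.767, 0.642, 0.0]
contact_force: [0.2, -0.4, 0.7]
width: 0.0856
gripper_force: 0.0
```

>>> {"op": "drive_tool", "data": {
  "deltas": [
    {"linear": [-0.1,-0.5,0],"twist": 0,"claw": 1},
    {"linear": [-0.2,-1,0],"twist": 0,"claw": 1},
    {"linear": [-0.3,-1.5,0],"twist": 0,"claw": 1},
    {"linear": [-0.4,-2,0],"twist": 0,"claw": 1},
    {"linear": [-0.4,-2,0],"twist": 0,"claw": 1}
  ]
}}

```text
clock: 26.7
position: [0.5567, 0.0148, 0.0392]
ee_rot: [-0.0, 0.767, 0.642, -0.0]
contact_force: [-0.3, -0.6, 0.1]
width: 0.0855
gripper_force: 0.0
```

>>> {"op": "drive_tool", "data": {
  "deltas": [
    {"linear": [-0.1,-0.5,0],"twist": 0,"claw": 1},
    {"linear": [-0.2,-1,0],"twist": 0,"claw": 1},
    {"linear": [-0.3,-1.5,0],"twist": 0,"claw": 1},
    {"linear": [-0.3,-1.5,0],"twist": 0,"claw": 1}
  ]
}}

```text
clock: 27.03
position: [0.5565, 0.0133, 0.0393]
ee_rot: [0.0, 0.767, 0.642, 0.0]
contact_force: [0.1, 1.0, 0.3]
width: 0.0853
gripper_force: 0.0
```

>>> {"op": "drive_tool", "data": {
  "deltas": [
    {"linear": [-0.1,-0.5,0],"twist": 0,"claw": 1},
    {"linear": [-0.2,-1,0],"twist": 0,"claw": 1},
    {"linear": [-0.2,-1,0],"twist": 0,"claw": 1}
  ]
}}

```text
clock: 27.28
position: [0.5565, 0.013, 0.0393]
ee_rot: [-0.0, 0.767, 0.642, 0.001]
contact_force: [2.1, 4.5, -0.8]
width: 0.0852
gripper_force: 2.2
```

>>> {"op": "drive_tool", "data": {
  "deltas": [
    {"linear": [-0.1,-0.5,0],"twist": 0,"claw": 1},
    {"linear": [-0.2,-1,0],"twist": 0,"claw": 1},
    {"linear": [-0.2,-1,0],"twist": 0,"claw": 1}
  ]
}}

```text
clock: 27.53
position: [0.5565, 0.0128, 0.0393]
ee_rot: [-0.001, 0.767, 0.642, 0.001]
contact_force: [1.9, 7.3, -1.2]
width: 0.0854
gripper_force: 3.6
```

>>> {"op": "drive_tool", "data": {
  "deltas": [
    {"linear": [-0.1,-0.5,0],"twist": 0,"claw": 1},
    {"linear": [-0.2,-1,0],"twist": 0,"claw": 1},
    {"linear": [-0.2,-1,0],"twist": 0,"claw": 1}
  ]
}}

```text
clock: 27.78
position: [0.5565, 0.0126, 0.0394]
ee_rot: [-0.001, 0.767, 0.642, 0.002]
contact_force: [2.8, 10.1, -1.2]
width: 0.0849
gripper_force: 4.9
```

It went stiff at once at jig y 105.8 mm, the earlier stalled position, so the board was already snug. I release slowly, clear off and hand in.

>>> {"op": "drive_tool", "data": {
  "deltas": [
    {"linear": [0.1,0.7,0],"twist": 0,"claw": 1},
    {"linear": [0.2,1.4,0],"twist": 0,"claw": 1},
    {"linear": [0.4,2.1,0],"twist": 0,"claw": 1},
    {"linear": [0.5,2.8,0],"twist": 0,"claw": 1},
    {"linear": [0.6,3.5,0],"twist": 0,"claw": 1},
    {"linear": [1.2,7,0],"twist": 0,"claw": 1},
    {"linear": [3.2,18,0],"twist": 0,"claw": 1},
    {"linear": [3.5,22,10],"twist": 0,"claw": 1},
    {"linear": [3.5,22,40],"twist": 0,"claw": 1},
    {"linear": [3.5,22,75],"twist": 0,"claw": 1},
    {"linear": [3.5,22,100],"twist": 0,"claw": 1},
    {"linear": [3.5,22,100],"twist": 0,"claw": 1}
  ]
}}

```text
clock: 28.78
position: [0.5633, 0.0326, 0.1458]
ee_rot: [0.004, 0.766, 0.642, 0.004]
contact_force: [2.3, 0.3, 0.6]
width: 0.0851
gripper_force: 0.0
```

```bash
python3 - <<'E'
from rig import sensors, manip
s=sensors.get_state(); print(s["clock"],s["position"],s["contact_force"]); print(manip.sign_off())
E
```

```text
28.7833 [0.56326899 0.03262352 0.14583202] [2.31034737 0.25442491 0.59017226]
the job is handed in; nothing more can be done
None
```

I slid the top board onto the jig, seated it against the stop and pressed it to the fence (pushes of about 12 N at most), then handed the job in at 28.8 s; it looked square and snug in the images, but no verdict came back.

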